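# Index a shaft collar on its hidden flat and tighten the set screw

### The arm

A 7-joint arm with a two-finger parallel gripper is mounted at the origin on the work surface; the furniture and walls round the work are solid. World frame = base frame: x ahead of the robot, y to its left, z up, the work surface at z = 0. Lengths are in m, angles in rad, forces in N, time in s.
With the tool pointing down it reaches from about 0.4 to 0.85 m from the base axis. Payload 4.4 kg.
Tool frame: the origin (TCP) lies at the very end of the fingers, on their centre line; the grasp point (between the pads) lies 19 mm behind it; z points along the fingers, y is the line along which they close (so a half turn about z gives the same grasp; the last joint's range is limited). The gripper opens to 94 mm and grips with 3 to 60 N. Pads are 16 mm wide; open, the fingers measure 119 mm over their backs; the gripper's body (75 mm by 177 mm) begins 78 mm behind the grasp point.
Start: joints at [1.156, 0.628, 0.038, 1.517, -0.027, 0.996, -0.02], TCP at [0.222, -0.611, 0.169] pointing down, gripper open.
Joint ranges: [-3.06, 3.06], [-0.37, 2.12], [-1.25, 1.32], [0.18, 2.47], [-1.1, 4.24], [0.23, 1.98], [-2.94, 2.94]. Speed limits (rad/s): [2.57, 2.57, 3.14, 3.14, 3.14, 3.14, 3.14].

### API

Orientations are given as a unit quaternion [x, y, z, w].
In Python, from cell import readout, viewer, ticket, finder gives the robot as it stands. The module is installed in compiled form; this text tells all that it offers.
- The arm moves only by the tool apply_moves, never from a script. Its arguments are lists of equal length, an entry for each row: "hand": the opening, from 0 (shut) to 1 (fully open); "xyz": the shift along the tool's x, y, z in m, a list of three; "roll": the turn about the tool's z in rad. A call has 1 to 20 rows; each row shifts and turns the commanded pose from where the row before left it, along the tool's axes as they then stand; what a row does not reach is not made up. A row lasts 1/8 s, in which the tool goes at most 62.5 mm and 10.7 degrees, less where a joint would pass 70% of its speed; a pose out of reach is approached as far as the arm can. A call with a gripper value outside its range is refused whole. The fingers move at their own pace and stop on an object; "newtons" is the grip in N (left out, the last holds). Time passes only in rows, so rows that do not move let the fingers close. It gives the time, the measured TCP pose, the force, the opening and the grip force at its end, in the units of the state.
- readout.read_state(): the state, without advancing time (a new reading comes with each control period).
- viewer.read_camera(name): name is "side" or "top"; returns a dict with "image" (384x512x3 uint8, red, green, blue), "vertical_fov" (degrees; the focal length in pixels is half the picture's height over the tangent of half this angle, whatever the lens; pixels are square), "cx", "cy" (the principal point, pixels), "rvec" (rotation vector, rad) and "tvec" (3), from world to camera coordinates, as OpenCV has them. Camera axes: x right, y down, z forward; pixel columns grow to the right and rows downward; lengths in m; the calibration is good to about 2 mm. A picture is of the moment at which its call begins. There is no depth.
- ticket.close_job(): hands the job in; it is judged then, once.
Trained networks look in a picture, given as the dict that the camera call returned (one of the last four; its "shot" number tells which), for a name from the list of things; names that differ only in an ending like _2 or _b are one class to them, and where a whole thing is asked for, a point or a joint stands for the part that bears it (a point fixed in the world has none). Each returns a list of dicts, best first, with "score" (0 to 1); they miss things now and then, are a little off and sometimes report something else, mostly with a low value. They report only what shows in the picture. A call takes as long as a camera call. They do not tell look-alikes from the thing itself.
- finder.trace(picture, name): "mask" (384x512 bool, what is visible of it) and "position" ([column, row] in pixels, amid what is visible of it).
The state is a dict: "clock": time; "qpos": joint angles; "joint_velocities": joint speeds; "effort": joint torques, N m; "tcp_pos": TCP position; "eef_rot": TCP orientation; "ft_force": force on the tool from outside, world axes, zero at the start; "torque": the same for the moment, N m; "finger_gap": finger opening in m; "finger_force": force on a finger pad.
Only numpy, scipy, OpenCV 4.12 (cv2) and the standard library are available. Lean on these libraries where they do the work, as an engineer would, in place of code of your own. Each camera call takes 0.05 s, during which the arm holds its last target. There are 200 camera calls.

### The job

The collar on the shaft is loose. Take the red ball on its lever and turn the collar gently away from you until you feel its spring nose drop into the flat hidden under the collar and stop against its side, without forcing it further; then let go of the lever and turn the black thumb screw clockwise until it is finger-tight on the flat. Do not overtighten it, and leave the small parts round the stand where they are.

Things in the scene. Friction and masses are not known exactly. Their poses are not given: they have to be found in the camera images.
- stand: Fixed bearing stand: dark base plate 90 x 130 x 12 mm, blue bearing block 56 x 36 mm, 108 mm high, centred at y = +56 mm, holding a level 36 mm steel shaft that cannot turn. Origin on the bench straight below the middle of the collar; x across the shaft (away from the robot), y along the shaft toward the blue block, z up.
- shaft_centre (a point): Point on the shaft's axis in the middle of the collar, 80 mm above the bench; axes as the stand's. The red ball goes round it in a circle; a hand that grips the ball does best to lean with the lever as it turns, and to give way a little toward or from the shaft, or the ball twists out of the fingers.
- collar (a joint): Turn of the aluminium collar (56 mm diameter, 44 mm long) on the shaft, rad = lean of the thumb screw: 0 straight up, + toward the stand's +x; starts -1.5 to -1.15 (toward the robot). Turns with about 2 N at the red ball. The hidden flat, a recess 9 mm wide, 3.5 mm deep, has its middle somewhere in -0.55 to +0.45; with the nose in it a firm stop is felt (play under 0.1 rad).
- lever_ball (a point): Centre of the red 18 mm ball on the collar's spring-steel lever (blade 9 mm wide along y, 3 mm thick), 83 mm from the shaft's axis at the stand's y = 0; unbent it stands 0.785 rad further toward +x round the shaft than the thumb screw. It bends at 28 mm from the axis, about 2.6 N per mm at the ball. With the nose in, 4 N on the ball shows the stop (it rises 0.5 N per mm); over 6.5 N does damage.
- nose (a joint): How far the collar's spring nose (in the brass boss next to the thumb screw, 11 mm toward +y from the collar's middle) has dropped, m: 0 while it rides on the round of the shaft, about 0.0035 when in the flat.
- shank: The set screw's shank that carries the thumb screw's black wing; origin at the middle of the wing, 58 mm from the shaft's axis when loose, 9 mm toward -y from the collar's middle; its z axis points outward along the screw. It moves inward 3.5 mm per rad of turn and its end presses on the shaft.
- thumb_screw (a joint): Turn of the black thumb screw, rad, + clockwise seen from outside (tightening); starts -0.1 to 0.1. Wing 26 mm long, 8 mm thick, 22 mm high; at 0 its length lies across the shaft and its thickness along it. Turns with about 0.05 N m and stays where left. On the round of the shaft it meets resistance at about 0.2; over the flat it runs on to about 1.2 and is snug at 1.25 to 1.5.
- electrode_1: Copper electrode, 31 x 30 x 36 mm, a bystander near the stand; origin under its middle.
- loupe: Black eye loupe, 34 mm diameter, 32 mm high, a bystander near the stand; origin under its middle.
- guide_bush: Bronze bush, 28 mm diameter, 24 mm high, a bystander near the stand; origin under its middle.
- nose_pin: The steel pin of the spring nose, 8.4 mm wide, which rides on the shaft hidden inside the collar; origin on the shaft's axis, 11 mm toward +y from the collar's middle, axes turning with the collar.
There are look-alikes about, which are no part of the job. There is more than one size of the stand; the one meant has the size given above.

How it is judged:
By the outcome, as a careful person would: the job done as asked, in the order asked, and still so for the second after the job is handed in, with the robot touching nothing.
It also fails if it takes over 72 s, if anything falls off the work surface, if the arm or the gripper's body presses on something with over 40 N, if the wrist force passes 120 N, or if a joint passes its speed limit or range.

## Working session

There is one attempt and no reset: what is moved stays moved. The work goes in short steps, Python scripts to look and compute and a tool call to move; the robot and the scene stay as the last step left them, time stands still between calls to the robot, and variables do not carry over. Pictures are saved under pics/ and viewed, at most 10 in all, crops included, and the job is handed in when it is done.

Besides the shell and the picture viewer there is one more tool, called after "Emit:" as a command line: name --pt "numbers of a row" for each row, then --argument value for the rest. apply_moves: Moves the arm, as the interface text tells. Its arguments: {"type":"object","properties":{"hand":{"type":"array","items":{"type":"number"}},"xyz":{"type":"array","items":{"type":"array","items":{"type":"number"}}},"roll":{"type":"array","items":{"type":"number"}},"newtons":{"type":"number"}},"required":["hand","xyz","roll"]}

```bash
mkdir -p pics; python3 - <<'E'
from cell import readout, viewer, ticket, finder
import cv2,numpy as np
s=readout.read_state();print(s['clock'],s['tcp_pos'],s['eef_rot'],s['ft_force'],s['finger_gap'])
ims=[]
for n in('side','top'):
    p=viewer.read_camera(n);ims.append(p['image'])
    R=cv2.Rodrigues(np.array(p['rvec']))[0];print(n,p['vertical_fov'],p['cx'],p['cy'],'cam pos',-R.T@p['tvec'],R.round(2).tolist(), [k for k in p])
    for t in('stand','lever_ball','shank','collar','electrode_1','loupe','guide_bush'):
        print(t,[(round(d['score'],2),np.round(d['position']).tolist(),int(d['mask'].sum())) for d in finder.trace(p,t)])
    cv2.imwrite(f'pics/{n}0.png',cv2.resize(p['image'][:,:,::-1],(800,600)))
E
```

```text
0.0 [ 0.22192413 -0.61018623  0.16796233] [ 9.84833421e-01  1.73500087e-01 -1.62720914e-04 -9.08504956e-04] [ 0.46919835 -0.80198587 -0.08273073] 0.09385880161173465
side 49.207063233413415 248.3688917731727 196.75376151864654 cam pos [ 0.26712981 -0.87888156  0.74368135] [[0.97, -0.24, 0.0], [-0.15, -0.59, -0.79], [0.19, 0.77, -0.61]] ['image', 'vertical_fov', 'cx', 'cy', 'rvec', 'tvec', 'shot']
stand [(0.93, [202.0, 220.0], 951), (0.92, [181.0, 297.0], 1497), (0.64, [261.0, 225.0], 1976)]
lever_ball [(0.79, [190.0, 245.0], 164)]
shank [(0.63, [202.0, 204.0], 33), (0.4, [247.0, 217.0], 96)]
collar [(0.82, [258.0, 212.0], 570), (0.76, [171.0, 271.0], 430), (0.72, [204.0, 210.0], 249)]
electrode_1 [(0.55, [238.0, 271.0], 180)]
loupe []
guide_bush [(0.29, [247.0, 217.0], 72)]
top 55.31934686038461 256.63116292387673 191.8166393703222 cam pos [ 0.34403111 -0.06384683  1.13119854] [[-0.02, -1.0, -0.02], [-0.99, 0.02, -0.12], [0.12, 0.02, -0.99]] ['image', 'vertical_fov', 'cx', 'cy', 'rvec', 'tvec', 'shot']
stand [(0.79, [250.0, 234.0], 626), (0.76, [274.0, 186.0], 1177), (0.59, [338.0, 273.0], 2629)]
lever_ball [(0.48, [348.0, 254.0], 127)]
shank [(0.41, [362.0, 282.0], 111)]
collar [(0.76, [354.0, 276.0], 763), (0.59, [256.0, 231.0], 200), (0.54, [284.0, 185.0], 364)]
electrode_1 [(0.66, [321.0, 214.0], 68), (0.35, [276.0, 182.0], 1296)]
loupe [(0.63, [312.0, 144.0], 52)]
guide_bush [(0.49, [249.0, 155.0], 66)]
```

View pics/side0.png

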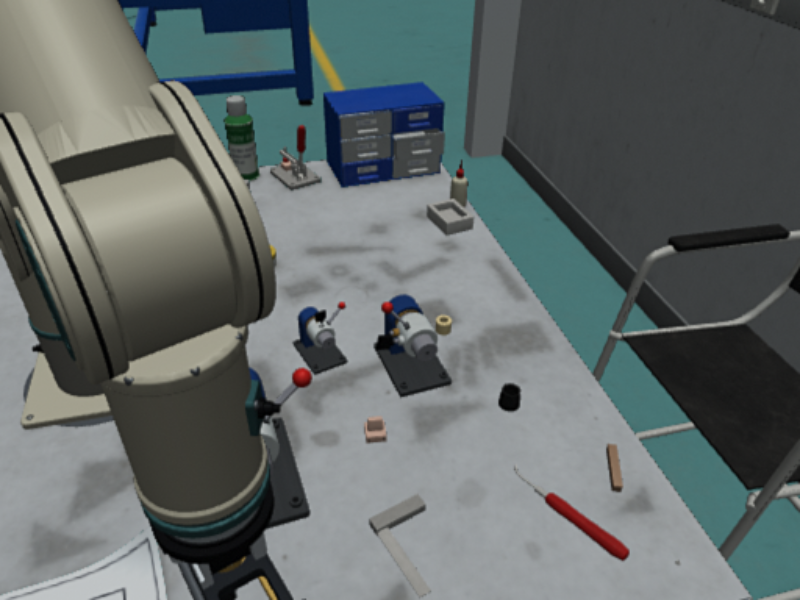

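View pics/top0.png

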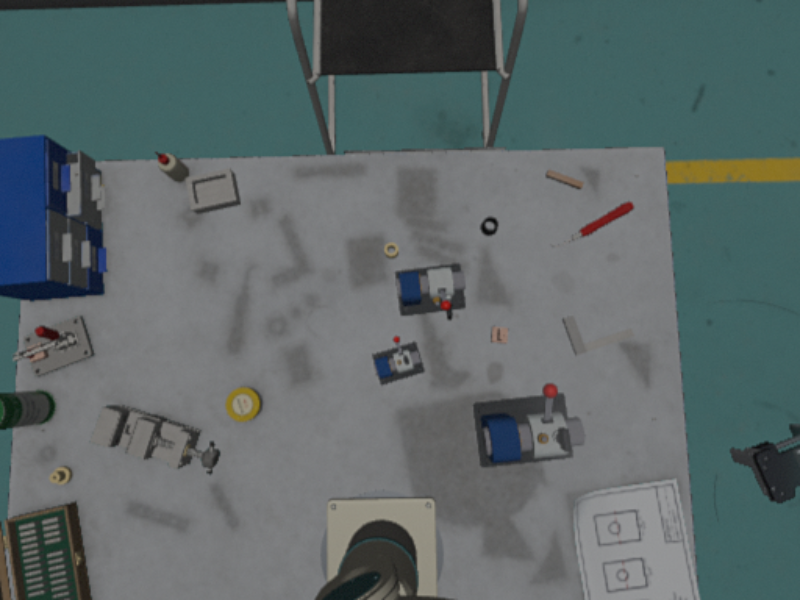

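Three stands in the top view (800×600 view): large at (527,432), medium at (430,288), small at (398,362). With about 506 px/m the medium plate is about 66 px, or 130 mm, so the medium one fits. The bystanders (electrode, loupe, bush) also surround it. I'll confirm this in an enlarged crop.

```bash
python3 - <<'E'
from cell import viewer
import cv2,numpy as np,pickle
P={n:viewer.read_camera(n) for n in('side','top')}
pickle.dump(P,open('p0.pkl','wb'))
a=P['top']['image'][160:210,242:308];b=P['side']['image'][180:255,232:298]
im=np.zeros((600,800,3),np.uint8)
A=cv2.resize(a,None,fx=6,fy=6,interpolation=cv2.INTER_CUBIC);B=cv2.resize(b,None,fx=6,fy=6,interpolation=cv2.INTER_CUBIC)
im[:300,:396]=A;im[:450,400:796]=B
cv2.imwrite('pics/crop1.png',im[:,:,::-1])
E
```

```text
(no output)
```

View pics/crop1.png

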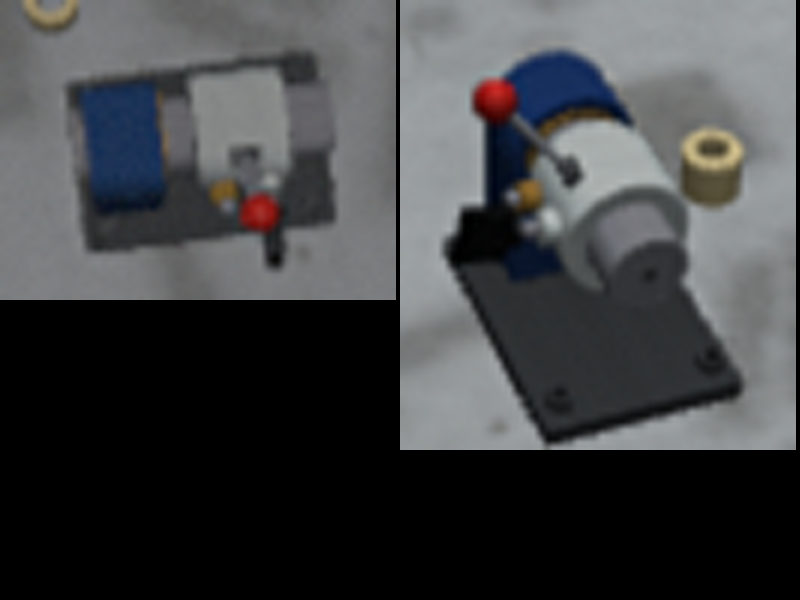

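The medium stand is confirmed: ball at about (285.5,195.5) in top and (248,196.5) in side, black wing toward the robot at about (287,202) in top. I'll fit the pose next.

```bash
cat > h.py <<'E'
import cv2,numpy as np
def proj(p,X):
    f=192/np.tan(np.radians(p['vertical_fov']/2))
    K=np.array([[f,0,p['cx']],[0,f,p['cy']],[0,0,1]])
    return cv2.projectPoints(np.array(X,float).reshape(-1,3),np.array(p['rvec'],float),np.array(p['tvec'],float),K,None)[0].reshape(-1,2)
def red(p,c,r=9):
    im=p['image'].astype(int);m=(im[:,:,0]>110)&(im[:,:,1]<70)&(im[:,:,2]<70)
    v,u=np.nonzero(m);k=np.hypot(u-c[0],v-c[1])<r
    return u[k].mean(),v[k].mean(),k.sum()
def world(q,X):
    c,s=np.cos(q[2]),np.sin(q[2]);X=np.array(X,float)
    return np.c_[q[0]+c*X[:,0]-s*X[:,1],q[1]+s*X[:,0]+c*X[:,1],X[:,2]]
def ball(th): a=th+.785; return [.083*np.sin(a),0,.08+.083*np.cos(a)]
E
python3 - <<'E'
import pickle
from h import *
from scipy.optimize import least_squares
P=pickle.load(open('p0.pkl','rb'))
T=lambda u,v:(242+u/6-.4,160+v/6-.4); S=lambda u,v:(232+(u-400)/6-.4,180+v/6-.4)
bt=red(P['top'],(285,195))[:2];bs=red(P['side'],(248,196))[:2];print(bt,bs)
obsT=[T(68,85),T(312,53),T(335,222),T(88,250),bt]
obsS=[S(740,383),S(548,433),bs]
def res(q):
    c=q[3];h=.012
    XT=[[.045,c+.065,h],[.045,c-.065,h],[-.045,c-.065,h],[-.045,c+.065,h],ball(q[4])]
    XS=[XT[1],XT[2],XT[4]]
    return np.r_[(proj(P['top'],world(q,XT))-obsT+q[5:7]).ravel(),(proj(P['side'],world(q,XS))-obsS+q[7:9]).ravel(),q[5:9]*.7]
r=least_squares(res,[.58,-.1,.1,.015,-1.3,0,0,0,0],x_scale=[.1,.1,.1,.1,.1,1,1,1,1]);q=r.x;print(q.round(4),r.fun.round(2))
th=q[4]
sc=lambda y,R:[R*np.sin(th),y,.08+R*np.cos(th)]
X=world(q,[sc(-.009,.058),sc(.011,.035),[0,.022,.108],[0,-.022,.108],[0,.038,.108],[0,.074,.108]])
print((proj(P['top'],X)+q[5:7]-[242,160])*6,(proj(P['side'],X)+q[7:9]-[232,180])*6+[400,0])
E
```

```text
(np.float64(284.84615384615387), np.float64(194.65384615384616)) (np.float64(247.34782608695653), np.float64(195.34782608695653))
[ 0.5016 -0.1182  0.1042  0.0146 -1.3906 -0.5     0.1531  0.1622  0.4514] [-0.44 -0.46  0.56 -0.36  0.71  0.15 -0.19  0.76 -0.4  -0.16  0.67 -0.52
 -0.92 -0.16  0.18  0.46 -0.35  0.11  0.11  0.32]
[[269.28971832 238.74030917]
 [220.91892953 198.07009225]
 [190.07575373 123.43955632]
 [282.93921284 111.76816325]
 [156.31613086 127.6825797 ]
 [ 80.37434214 137.2272001 ]] [[477.60070282 227.64332288]
 [513.33844387 193.30592517]
 [582.99739835 118.37324425]
 [623.50008009 182.32735321]
 [568.89792499  96.11004545]
 [538.31856036  47.82494597]]
```

Emit:
apply_moves --hand '[0.5, 0.5, 0.5, 0.5, 0.5, 0.5, 0.5, 0.5, 0.5, 0.5, 0.5, 0.5, 0.5, 0.5, 0.5, 0.5, 0.5, 0.5, 0.5]' --pt "0 0 -0.045" --pt "0 0 -0.045" --pt "0.047 0 0" --pt "0.047 0 0" --pt "0.047 0 0" --pt "0.047 0 0" --pt "0.047 0 0" --pt "0.047 0 0" --pt "0 -0.046 0" --pt "0 -0.046 0" --pt "0 -0.046 0" --pt "0 -0.046 0" --pt "0 -0.046 0" --pt "0 -0.046 0" --pt "0 -0.046 0" --pt "0 -0.046 0" --pt "0 -0.046 0" --pt "0 -0.046 0" --pt "0 0 0" --roll '[0.1225, 0.1225, 0, 0, 0, 0, 0, 0, 0, 0, 0, 0, 0, 0, 0, 0, 0, 0, 0]' --newtons 5

```text
clock: 3.28
tcp_pos: [0.455, -0.1203, 0.2593]
eef_rot: [0.998, 0.055, 0.0, -0.001]
ft_force: [-0.1, -0.8, -0.8]
finger_gap: 0.0466
finger_force: 0.0
```

Emit:
apply_moves --hand '[0.5, 0.5, 0.5, 0.5, 0.5, 0.5]' --pt "0 0.003 0.035" --pt "0 0 0.035" --pt "0 0 0.03" --pt "0 0 0.02" --pt "0 0 0.008" --pt "0 0 0" --roll '[0, 0, 0, 0, 0, 0]'

```text
clock: 4.03
tcp_pos: [0.4553, -0.1277, 0.1308]
eef_rot: [0.999, 0.051, -0.0, 0.0]
ft_force: [0.4, -0.6, 0.3]
finger_gap: 0.0473
finger_force: 0.0
```

```bash
python3 - <<'E'
from cell import viewer,readout
from h import *
import pickle
F=[]
p=viewer.read_camera('side')
for i in range(10): 
    s=readout.read_state();F.append(s['ft_force'])
print(s['clock'],s['tcp_pos'],np.mean(F,0),np.std(F,0),s['qpos'])
print(red(p,(248,196)))
t=s['tcp_pos']+np.array([0,0,.017]);print(proj(p,t))
a=p['image'][150:230,205:305]
cv2.imwrite('pics/c2.png',cv2.resize(a,(800,600),interpolation=cv2.INTER_CUBIC)[:,:,::-1])
E
```

```text
4.075 [ 0.45580226 -0.12768609  0.13132388] [ 0.63643833 -0.78745804  0.36496007] [1.11022302e-16 1.11022302e-16 0.00000000e+00] [ 0.19015738  0.43443789  0.03253155  2.03918468 -0.02177032  0.66740864
 -1.23081038]
(np.float64(246.21428571428572), np.float64(195.21428571428572), np.int64(14))
[[248.32399975 196.41289209]]
```

View pics/c2.png

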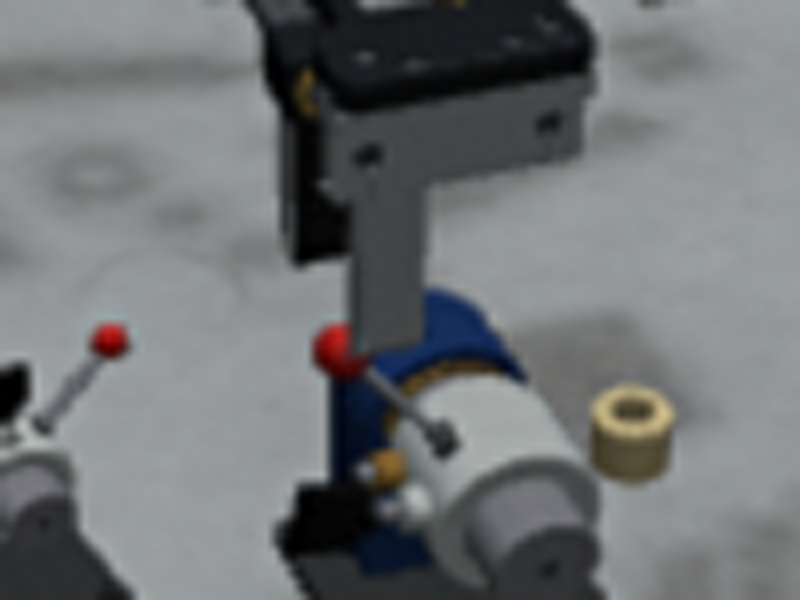

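Emit:
apply_moves --hand '[0.5, 0.3, 0.1, 0.1, 0.1, 0.1]' --pt "0 -0.0045 0" --pt "0 0 0" --pt "0 0 0" --pt "0 0 0" --pt "0 0 0" --pt "0 0 0" --roll '[0, 0, 0, 0, 0, 0]' --newtons 7

```text
clock: 4.82
tcp_pos: [0.4548, -0.1227, 0.1309]
eef_rot: [0.999, 0.052, 0.0, 0.0]
ft_force: [-0.4, -0.8, 0.7]
finger_gap: 0.0096
finger_force: 0.0
```

```bash
cat > fr.py <<'E'
from cell import viewer,readout
from h import *
F=[];T=[]
for i in range(4):
    p=viewer.read_camera('side');s=readout.read_state();F.append(s['ft_force']);T.append(s['tcp_pos'])
t=np.mean(T,0);a=np.mean(F,0)
q=[.5016,-.1182,.1042];c,sn=np.cos(q[2]),np.sin(q[2]);d=t-[q[0],q[1],0]
x=c*d[0]+sn*d[1];y=-sn*d[0]+c*d[1];z=t[2]+.017-.08
ph=np.arctan2(x,z);fx=c*a[0]+sn*a[1]
print('clk',round(s['clock'],2),'tcp',t.round(4),'F',a.round(2),'sd',np.std(F,0).round(2),'gap',s['finger_gap'],s['finger_force'])
print('stand xy',round(x,4),round(y,4),'phi',ph.round(3),'R',np.hypot(x,z).round(4),'Ftan',(fx*np.cos(ph)-a[2]*np.sin(ph)).round(2),'Frad',(fx*np.sin(ph)+a[2]*np.cos(ph)).round(2))
for v in('side',):
    e=red(p,proj(p,t+[0,0,.017])[0]);print('red',e)
E
python3 fr.py
```

```text
clk 5.03 tcp [ 0.4548 -0.1226  0.1309] F [ 0.13  0.07 -0.26] sd [0.46 0.41 0.24] gap 0.009265756313875103 0.0
stand xy -0.047 0.0004 phi -0.606 R 0.0825 Ftan -0.03 Frad -0.29
red (np.float64(247.34782608695653), np.float64(195.34782608695653), np.int64(23))
```

```bash
python3 - <<'E'
from cell import viewer
from h import *
p=viewer.read_camera('side');t=viewer.read_camera('top')
im=np.zeros((600,800,3),np.uint8)
im[:,:500]=cv2.resize(p['image'][150:225,215:277.__int__()],(500,600),interpolation=cv2.INTER_CUBIC)
im[:300,500:]=cv2.resize(t['image'][165:215,260:310],(300,300),interpolation=cv2.INTER_CUBIC)
cv2.imwrite('pics/c3.png',im[:,:,::-1])
E
```

```text
File "<stdin>", line 5
    im[:,:500]=cv2.resize(p['image'][150:225,215:277.__int__()],(500,600),interpolation=cv2.INTER_CUBIC)
                                                    ^
SyntaxError: invalid decimal literal
```

```bash
python3 - <<'E'
from cell import viewer
from h import *
p=viewer.read_camera('side');t=viewer.read_camera('top')
im=np.zeros((600,800,3),np.uint8)
im[:,:500]=cv2.resize(p['image'][150:225,215:277],(500,600),interpolation=cv2.INTER_CUBIC)
im[:300,500:]=cv2.resize(t['image'][165:215,260:310],(300,300),interpolation=cv2.INTER_CUBIC)
cv2.imwrite('pics/c3.png',im[:,:,::-1])
E
```

```text
(no output)
```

View pics/c3.png

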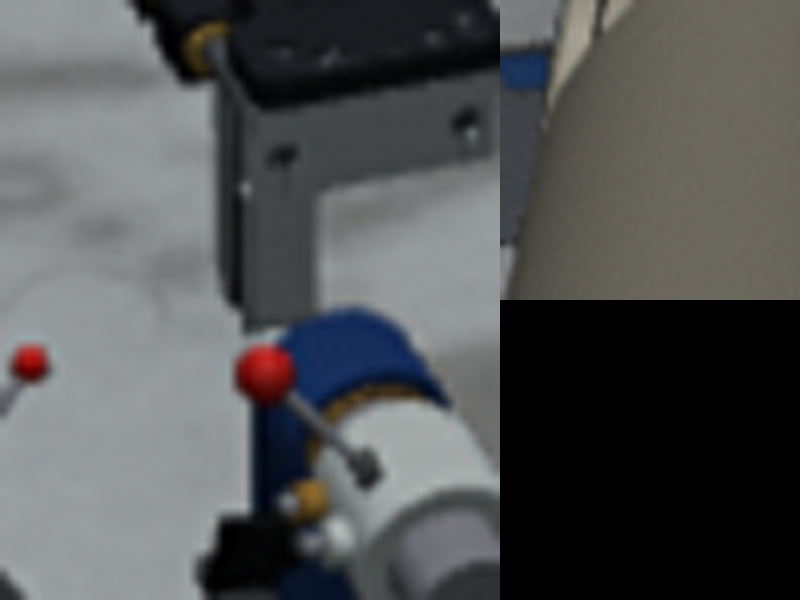

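```bash
python3 - <<'E'
from h import *
import pickle
from scipy.optimize import least_squares
P=pickle.load(open('p0.pkl','rb'))
f=lambda X:np.r_[proj(P['top'],X)[0]-(284.85,194.65),proj(P['side'],X)[0]-(247.35,195.35)]
r=least_squares(f,[.45,-.12,.15]);print('ball tri',r.x,r.fun)
for X in([.4548,-.1226,.131],[.4548,-.1226,.149],[.455,-.135,.131]):print(proj(P['side'],X),proj(P['top'],X))
print('start tcp',proj(P['side'],[.222,-.611,.169]),proj(P['top'],[.222,-.611,.169]))
# plate corners per view on z=.012
from numpy.linalg import inv
def ray(p,uv,z):
    g=least_squares(lambda X:proj(p,[X[0],X[1],z])[0]-uv,[.5,-.12]);return g.x
T=lambda u,v:(242+u/6-.4,160+v/6-.4); S=lambda u,v:(232+(u-400)/6-.4,180+v/6-.4)
for o in [T(68,85),T(312,53),T(335,222),T(88,250)]:print('T',ray(P['top'],o,.012))
for o in [S(740,383),S(548,433)]:print('S',ray(P['side'],o,.012))
E
```

```text
ball tri [ 0.45428651 -0.12289749  0.14809605] [ 0.02247296 -0.17427912 -0.15063562  0.02271641]
[[247.37566856 201.01169515]] [[284.40393845 194.9943401 ]]
[[247.38231701 194.9585979 ]] [[284.77562704 194.25099209]]
[[248.73066284 204.17779433]] [[288.92632749 194.82532477]]
start tcp [[164.20624804 428.88278352]] [[480.19033612 280.23940943]]
T [ 0.53619679 -0.03415235]
T [ 0.55007065 -0.16036246]
T [ 0.46216887 -0.16934139]
T [ 0.45047398 -0.04283505]
S [ 0.54929747 -0.16669227]
S [ 0.46414924 -0.1757137 ]
```

```bash
python3 - <<'E'
from h import *
import pickle
from cell import readout
P=pickle.load(open('p0.pkl','rb'))
im=np.zeros((600,800,3),np.uint8)
ps=[[.222,-.611,.169],[.222,-.611,.266],[.222+.02,-.611-.055,.169],[.222-.02,-.611+.055,.169]]
def crop(p,r0,r1,c0,c1,s):
    a=cv2.resize(p['image'][r0:r1,c0:c1],None,fx=s,fy=s,interpolation=cv2.INTER_CUBIC)
    for u,v in proj(p,ps): cv2.drawMarker(a,(int((u-c0+.5)*s),int((v-r0+.5)*s)),(0,255,0),0,14,1)
    return a
A=crop(P['top'],240,340,440,512,5);B=crop(P['side'],284,384,70,200,3)
im[:500,:360]=A;im[:300,400:790]=B
cv2.imwrite('pics/c4.png',im[:,:,::-1])
print(proj(P['top'],[0,0,0])); s=readout.read_state();print({k:np.round(s[k],3) for k in s})
E
```

```text
[[244.78415309 353.73436171]]
{'clock': np.float64(5.125), 'qpos': array([ 0.181,  0.433,  0.032,  2.044, -0.022,  0.665, -1.24 ]), 'joint_velocities': array([-0.   , -0.   , -0.   ,  0.   ,  0.001, -0.001, -0.001]), 'effort': array([ 2.0000e-03, -3.9675e+01,  7.4100e-01, -1.3813e+01, -1.6000e-02,
       -6.4000e-02, -0.0000e+00]), 'tcp_pos': array([ 0.455, -0.123,  0.131]), 'eef_rot': array([ 0.999,  0.052, -0.   , -0.   ]), 'ft_force': array([-0.432,  0.39 , -0.104]), 'torque': array([0.026, 0.018, 0.004]), 'finger_force': np.float64(0.0), 'finger_gap': np.float64(0.009)}
```

View pics/c4.png

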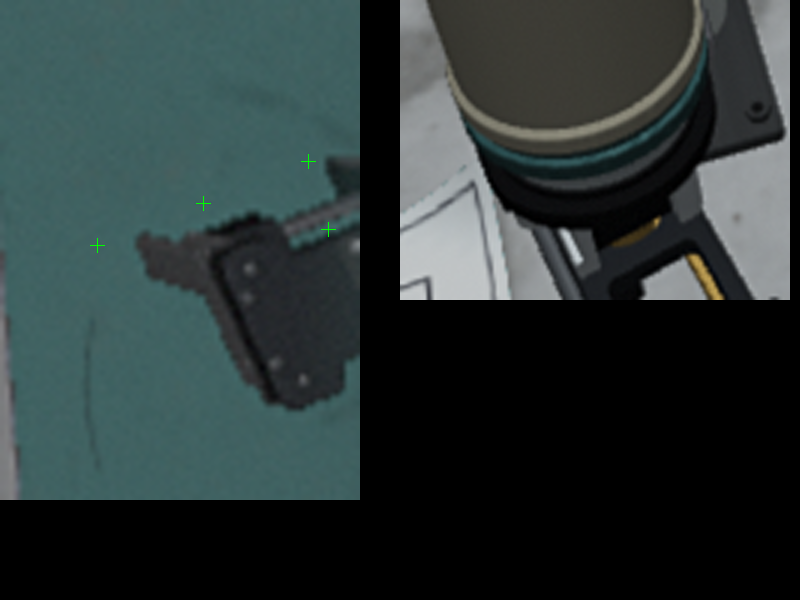

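The visible fingertips sit about 40 mm above the reported TCP, both in the start top view and here. The fingers closed above the ball without touching it. I'll open, go lower, and check again.

Emit:
apply_moves --hand '[0.45, 0.45, 0.45, 0.45, 0.45, 0.45, 0.45]' --pt "0 0 0" --pt "0 0 0" --pt "0 0 0" --pt "0 0 0.015" --pt "0 0 0.015" --pt "0 0 0.008" --pt "0 0 0" --roll '[0, 0, 0, 0, 0, 0, 0]'

```text
clock: 6.0
tcp_pos: [0.4545, -0.1226, 0.0925]
eef_rot: [0.999, 0.052, -0.0, -0.0]
ft_force: [-0.3, -0.3, 0.4]
finger_gap: 0.0427
finger_force: 0.0
```

```bash
python3 - <<'E'
from cell import viewer,readout
from h import *
p=viewer.read_camera('side');s=readout.read_state();print(s['clock'],s['tcp_pos'],s['ft_force'],s['finger_gap'])
a=cv2.resize(p['image'][160:220,210:290],(800,600),interpolation=cv2.INTER_CUBIC)
t=np.array(s['tcp_pos']);g=s['finger_gap']/2
for d,c in((0,(0,255,0)),(.04,(255,255,0))):
  for dy in(-g,g):
    u,v=proj(p,t+[0,dy,d])[0];cv2.drawMarker(a,(int((u-210+.5)*10),int((v-160+.5)*10)),c,0,20,2)
cv2.imwrite('pics/c5.png',a[:,:,::-1])
E
```

```text
6.05 [ 0.45489789 -0.12266657  0.09291906] [ 0.38767096  0.34363183 -0.48682697] 0.04218637107640968
```

View pics/c5.png

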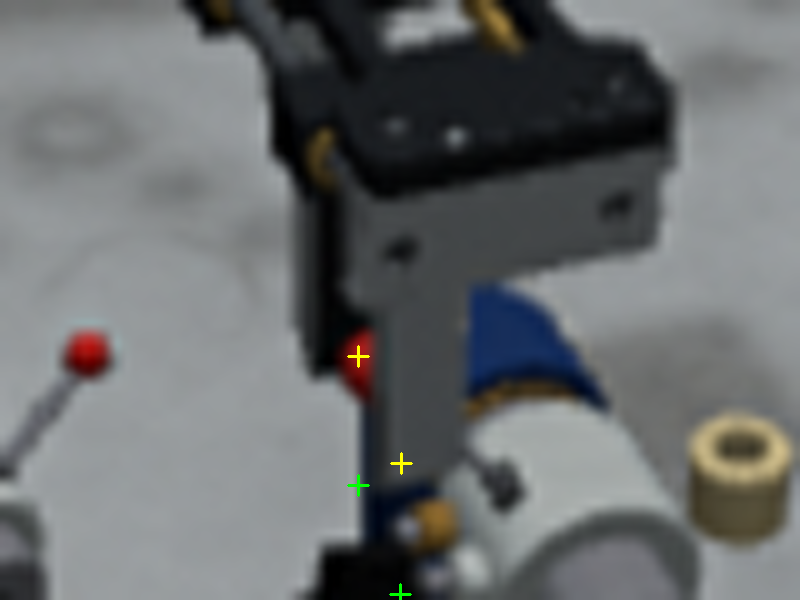

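The ball, at (355,360) in the crop, now sits between the fingers about 17 mm above the visible tips. Closing now.

Emit:
apply_moves --hand '[0.3, 0.1, 0.1, 0.1, 0.1]' --pt "0 0 0" --pt "0 0 0" --pt "0 0 0" --pt "0 0 0" --pt "0 0 0" --roll '[0, 0, 0, 0, 0]' --newtons 7

```text
clock: 6.68
tcp_pos: [0.4552, -0.1241, 0.0932]
eef_rot: [0.999, 0.051, 0.0, 0.001]
ft_force: [0.2, -5.4, 0.7]
finger_gap: 0.0172
finger_force: 7.0
```

```bash
sed -i 's/t\[2\]+.017-.08/t[2]+.055-.08/; s/\[0,0,.017\]/[0,0,.055]/' fr.py; python3 fr.py
```

```text
clk 6.88 tcp [ 0.4552 -0.1241  0.0932] F [ 0.28 -5.6   1.21] sd [0.08 0.4  0.47] gap 0.01730145887979135 7.000064849853516
stand xy -0.0467 -0.001 phi -0.601 R 0.0827 Ftan 0.43 Frad 1.16
red (np.float64(245.0), np.float64(195.5), np.int64(2))
```

Emit:
apply_moves --hand '[0.1, 0.1, 0.1, 0.1, 0.1, 0.1, 0.1, 0.1, 0.1, 0.1, 0.1, 0.1]' --pt "0 0.0015 0" --pt "0.0042 0 -0.0027" --pt "0.0043 0 -0.0024" --pt "0.0045 0 -0.0022" --pt "0.0046 0 -0.0019" --pt "0.0047 0 -0.0016" --pt "0.0048 0 -0.0013" --pt "0.0049 0 -0.001" --pt "0.0049 0 -0.0007" --pt "0.005 0 -0.0004" --pt "0.005 0 -0.0002" --pt "0 0 0" --roll '[0, 0, 0, 0, 0, 0, 0, 0, 0, 0, 0, 0]'

```text
clock: 8.38
tcp_pos: [0.5021, -0.1193, 0.1078]
eef_rot: [0.999, 0.052, 0.0, 0.0]
ft_force: [-2.5, -2.7, 5.3]
finger_gap: 0.0171
finger_force: 7.0
```

```bash
python3 fr.py
```

```text
clk 8.57 tcp [ 0.502  -0.1193  0.1078] F [-1.85 -2.97  5.32] sd [0.91 0.3  0.27] gap 0.01695651544086674 7.0002181828022
stand xy 0.0003 -0.0012 phi 0.004 R 0.0828 Ftan -2.17 Frad 5.31
red (np.float64(262.8666666666667), np.float64(186.06666666666666), np.int64(15))
```

Emit:
apply_moves --hand '[0.1, 0.1, 0.1, 0.1, 0.1, 0.1, 0.1]' --pt "0 0.001 -0.0015" --pt "0.0026 0 0" --pt "0.0026 0 0.0002" --pt "0.0026 0 0.0002" --pt "0.0026 0 0.0003" --pt "0.0026 0 0.0004" --pt "0 0 0" --roll '[0, 0, 0, 0, 0, 0, 0]' --newtons 6

```text
clock: 9.45
tcp_pos: [0.5157, -0.1183, 0.1079]
eef_rot: [0.999, 0.052, 0.001, -0.0]
ft_force: [-1.0, 2.3, 2.6]
finger_gap: 0.0153
finger_force: 5.5
```

```bash
python3 fr.py
```

```text
clk 9.65 tcp [ 0.5155 -0.1184  0.1079] F [-1.1   1.95  3.24] sd [0.88 0.37 0.38] gap 0.01573274876241682 5.62378853559494
stand xy 0.0138 -0.0016 phi 0.165 R 0.084 Ftan -1.42 Frad 3.05
red (np.float64(267.44444444444446), np.float64(185.11111111111111), np.int64(18))
```

```bash
cat > ext.py <<'E'
from cell import viewer,readout
from h import *
import pickle
def ext(p,c):
    im=p['image'].astype(float);r=int(c[1]);k=int(c[0])
    s=im[r-12:r+13,k-12:k+13];m=(s[:,:,0]-s[:,:,1:].max(2));m=np.clip(m/130,0,1)
    return m
if __name__=='__main__':
    q=[.5016,-.1182,.1042]
    P=pickle.load(open('p0.pkl','rb'));p=viewer.read_camera('side');t=np.array(readout.read_state()['tcp_pos'])
    for ph in (0.05,.1,.15,.2): print(ph,proj(p,world(q,[[.083*np.sin(ph),0,.08+.083*np.cos(ph)]]))[0].round(1))
    print('hand centre',proj(p,t+[0,0,.055]))
    for pp,c in((P['side'],(247,195)),(p,(267,187))):
        print(c);print((ext(pp,c)[2:22,2:22]*9).astype(int))
E
python3 ext.py
```

```text
0.05 [267.9 185.9]
0.1 [269.6 185.7]
0.15 [271.2 185.5]
0.2 [272.8 185.4]
hand centre [[271.96228976 185.49388165]]
(247, 195)
[[0 0 0 0 0 0 0 0 0 0 0 0 0 0 0 0 0 0 0 0]
 [0 0 0 0 0 0 0 0 0 0 0 0 0 0 0 0 0 0 0 0]
 [0 0 0 0 0 0 0 0 0 0 0 0 0 0 0 0 0 0 0 0]
 [0 0 0 0 0 0 0 0 0 0 0 0 0 0 0 0 0 0 0 0]
 [0 0 0 0 0 0 0 0 0 0 0 0 0 0 0 0 0 0 0 0]
 [0 0 0 0 0 0 0 0 0 0 0 0 0 0 0 0 0 0 0 0]
 [0 0 0 0 0 0 0 0 0 0 0 0 0 0 0 0 0 0 0 0]
 [0 0 0 0 0 0 0 0 0 0 0 0 0 0 0 0 0 0 0 0]
 [0 0 0 0 0 0 0 0 0 4 6 5 3 0 0 0 0 0 0 0]
 [0 0 0 0 0 0 0 0 5 9 9 9 9 5 0 0 0 0 0 0]
 [0 0 0 0 0 0 0 3 8 9 9 9 9 8 0 0 0 0 0 0]
 [0 0 0 0 0 0 0 3 7 8 8 8 8 7 1 0 0 0 0 0]
 [0 0 0 0 0 0 0 2 5 6 7 7 6 6 0 0 0 0 0 0]
 [0 0 0 0 0 0 0 1 3 4 5 5 5 3 0 0 0 0 0 0]
 [0 0 0 0 0 0 0 0 1 3 4 4 3 1 0 0 0 0 0 0]
 [0 0 0 0 0 0 0 0 0 0 1 1 0 0 0 0 0 0 0 0]
 [0 0 0 0 0 0 0 0 0 0 0 0 0 0 0 0 0 0 0 1]
 [0 0 0 0 0 0 0 0 0 0 0 0 0 0 0 0 0 0 0 0]
 [0 0 0 0 0 0 0 0 0 0 0 0 0 0 0 0 0 0 0 0]
 [0 0 0 0 0 0 0 0 0 0 0 0 0 0 0 0 0 0 0 0]]
(267, 187)
[[0 0 0 0 0 0 0 0 0 0 0 0 0 0 0 0 0 0 0 0]
 [0 0 0 0 0 0 0 0 0 0 0 0 0 0 0 0 0 0 0 0]
 [0 0 0 0 0 0 0 0 0 0 0 0 0 0 0 0 0 0 0 0]
 [0 0 0 0 0 0 0 0 0 0 0 0 0 0 0 0 0 0 0 0]
 [0 0 0 0 0 0 0 0 0 0 0 0 0 0 0 0 0 0 0 0]
 [0 0 0 0 0 0 0 0 0 0 0 1 0 0 0 0 0 0 0 0]
 [0 0 0 0 0 0 0 0 0 3 7 8 6 1 0 0 0 0 0 0]
 [0 0 0 0 0 0 0 0 2 7 9 9 9 3 0 0 0 0 0 0]
 [0 0 0 0 0 0 0 0 5 8 9 9 9 4 0 0 0 0 0 0]
 [0 0 0 0 0 0 0 1 5 7 8 8 8 3 0 0 0 0 0 0]
 [0 0 0 0 0 0 0 1 4 6 6 7 6 1 0 0 0 0 0 0]
 [0 0 0 0 0 0 0 0 2 4 5 5 4 0 0 0 0 0 0 0]
 [0 0 0 0 0 0 0 0 1 2 3 4 3 0 0 0 0 0 0 0]
 [0 0 0 0 0 0 0 0 0 0 1 1 1 0 0 0 0 0 0 0]
 [0 0 0 0 0 0 0 0 0 0 0 0 0 0 0 0 0 0 0 0]
 [0 0 0 0 0 0 0 0 0 0 0 0 0 0 0 0 0 0 0 0]
 [0 0 0 0 0 0 0 0 0 0 0 0 0 0 0 0 0 0 0 0]
 [0 0 0 0 0 0 0 0 0 0 0 0 0 0 0 0 0 0 0 0]
 [0 0 0 0 0 0 0 0 0 0 0 0 0 0 0 0 0 0 0 0]
 [0 0 0 0 0 0 0 0 0 0 0 0 0 0 0 0 0 0 0 0]]
```

The hand is at φ≈0.165 but the ball is only at φ≈0.05, so it has slipped to the rear edge of the pads. I'll regrip it centred.

Emit:
apply_moves --hand '[0.35, 0.35, 0.35, 0.35, 0.1, 0.1, 0.1, 0.1]' --pt "0 0 0" --pt "0 0 0" --pt "-0.005 0 0" --pt "-0.0046 0 0" --pt "0 0 0" --pt "0 0 0" --pt "0 0 0" --pt "0 0 0" --roll '[0, 0, 0, 0, 0, 0, 0, 0]' --newtons 10

```text
clock: 10.7
tcp_pos: [0.5052, -0.1194, 0.1078]
eef_rot: [0.999, 0.052, 0.0, -0.0]
ft_force: [-0.6, 1.5, 2.4]
finger_gap: 0.0168
finger_force: 10.0
```

```bash
python3 fr.py; python3 ext.py | grep -n "hand" 
```

```text
clk 10.9 tcp [ 0.5052 -0.1194  0.1077] F [-0.02  2.57  1.99] sd [0.19 0.46 0.53] gap 0.01683888634547469 10.000126361846924
stand xy 0.0035 -0.0016 phi 0.042 R 0.0828 Ftan 0.16 Frad 1.99
red (np.float64(265.0), np.float64(185.0), np.int64(1))
5:hand centre [[267.91237669 186.41458847]]
```

Emit:
apply_moves --hand '[0.1, 0.1, 0.1, 0.1, 0.1, 0.1]' --pt "0.0025 -0.0006 -0.0004" --pt "0.0025 0 0.0001" --pt "0.0025 0 0.0002" --pt "0.0025 0 0.0003" --pt "0.0025 0 0.0003" --pt "0 0 0" --roll '[0, 0, 0, 0, 0, 0]'

```text
clock: 11.7
tcp_pos: [0.5175, -0.1181, 0.1069]
eef_rot: [0.999, 0.052, -0.0, -0.0]
ft_force: [-2.8, 1.3, -2.7]
finger_gap: 0.0167
finger_force: 10.0
```

```bash
python3 fr.py
```

```text
clk 11.9 tcp [ 0.5174 -0.1181  0.1069] F [-1.98  0.15 -3.93] sd [0.53 0.47 0.42] gap 0.01700309994792117 9.999636858701706
stand xy 0.0157 -0.0015 phi 0.189 R 0.0834 Ftan -1.18 Frad -4.23
red (np.float64(270.0), np.float64(184.5), np.int64(2))
```

Emit:
apply_moves --hand '[0.1, 0.1, 0.1, 0.1]' --pt "0.0024 0 0.001" --pt "0.002 0 0.001" --pt "0.002 0 0.0005" --pt "0 0 0" --roll '[0, 0, 0, 0]'

```text
clock: 12.4
tcp_pos: [0.5252, -0.1173, 0.1052]
eef_rot: [0.999, 0.052, 0.001, 0.0]
ft_force: [-1.7, 2.2, 4.0]
finger_gap: 0.017
finger_force: 10.0
```

```bash
python3 fr.py
```

```text
clk 12.6 tcp [ 0.525  -0.1173  0.1052] F [-0.56  1.04  4.59] sd [0.29 0.44 0.39] gap 0.016767964251106764 10.0003682076931
stand xy 0.0234 -0.0016 phi 0.284 R 0.0835 Ftan -1.71 Frad 4.28
red (np.float64(272.6), np.float64(184.2), np.int64(5))
```

Emit:
apply_moves --hand '[0.1, 0.1, 0.1]' --pt "0.0024 0 0.0004" --pt "0.0024 0 0.0008" --pt "0 0 0" --roll '[0, 0, 0]'

```text
clock: 12.98
tcp_pos: [0.5294, -0.1169, 0.1038]
eef_rot: [0.999, 0.052, 0.001, 0.0]
ft_force: [-0.4, 1.2, 4.9]
finger_gap: 0.017
finger_force: 10.0
```

```bash
python3 fr.py
```

```text
clk 13.18 tcp [ 0.5293 -0.1169  0.1038] F [-0.87  1.26  5.26] sd [0.5  0.33 0.31] gap 0.017054198863371887 10.000266283750534
stand xy 0.0277 -0.0016 phi 0.338 R 0.0835 Ftan -2.43 Frad 4.72
red (np.float64(274.6666666666667), np.float64(184.5), np.int64(6))
```

Emit:
apply_moves --hand '[0.1, 0.1, 0.1]' --pt "0.0023 0 0.0002" --pt "0.0023 0 0.0009" --pt "0 0 0" --roll '[0, 0, 0]'

```text
clock: 13.55
tcp_pos: [0.5337, -0.1164, 0.1023]
eef_rot: [0.999, 0.052, 0.0, 0.0]
ft_force: [-0.5, 1.4, 4.7]
finger_gap: 0.0169
finger_force: 10.0
```

```bash
python3 fr.py; python3 ext.py|tail -19|head -14
```

```text
clk 13.75 tcp [ 0.5335 -0.1164  0.1023] F [-0.36  1.19  2.79] sd [0.33 0.63 0.44] gap 0.01724313645429404 10.000213980674744
stand xy 0.032 -0.0015 phi 0.392 R 0.0837 Ftan -1.29 Frad 2.49
red (np.float64(276.1111111111111), np.float64(184.33333333333334), np.int64(9))
 [0 0 0 0 0 0 0 0 0 0 0 0 0 0 0 0 0 0 0 0]
 [0 0 0 0 0 0 0 0 0 0 0 0 0 0 0 0 0 0 0 0]
 [0 0 0 0 0 0 0 0 0 0 0 0 0 0 0 0 0 0 0 0]
 [0 0 0 0 0 0 0 0 0 0 0 0 0 0 0 0 0 0 0 0]
 [0 0 0 0 0 0 0 0 0 0 0 0 0 0 0 0 0 0 0 1]
 [0 0 0 0 0 0 0 0 0 0 0 0 0 0 0 0 0 0 3 7]
 [0 0 0 0 0 0 0 0 0 0 0 0 0 0 0 0 0 0 6 9]
 [0 0 0 0 0 0 0 0 0 0 0 0 0 0 0 0 0 1 6 8]
 [0 0 0 0 0 0 0 0 0 0 0 0 0 0 0 0 0 1 5 6]
 [0 0 0 0 0 0 0 0 0 0 0 0 0 0 0 0 0 0 3 5]
 [0 0 0 0 0 0 0 0 0 0 0 0 0 0 0 0 0 0 1 3]
 [0 0 0 0 0 0 0 0 0 0 0 0 0 0 0 0 0 0 0 1]
 [0 0 0 0 0 0 0 0 0 0 0 0 0 0 0 0 0 0 0 0]
 [0 0 0 0 0 0 0 0 0 0 0 0 0 0 0 0 0 0 0 0]
```

Emit:
apply_moves --hand '[0.1, 0.1, 0.1]' --pt "0.0023 0 0.0008" --pt "0.0023 0 0.001" --pt "0 0 0" --roll '[0, 0, 0]'

```text
clock: 14.18
tcp_pos: [0.5381, -0.1159, 0.1005]
eef_rot: [0.999, 0.052, 0.0, 0.0]
ft_force: [-0.7, 0.0, 2.8]
finger_gap: 0.0171
finger_force: 10.0
```

```bash
cat >> fr.py <<'E'
im=p['image'].astype(float);u,v=proj(p,t+[0,0,.055])[0]
r0,c0=int(v)-7,int(u)-9
m=np.clip((im[r0:r0+14,c0:c0+14,0]-im[r0:r0+14,c0:c0+14,1:].max(2))/130,0,1)
rr=m.sum(1).argmax();row=m[rr]   # left edge: subpixel
k=np.nonzero(row>.3)[0]
if len(k):
    bc=c0+k[0]-(row[k[0]-1] if k[0] else 0)+3.6
    X=[proj(p,world(q,[ball(a-.785)]))[0][0] for a in np.linspace(-.7,1.3,200)]
    print('ball col',round(bc,1),'ball phi~',round(np.interp(bc,X,np.linspace(-.7,1.3,200)),3))
E
python3 fr.py
```

```text
clk 14.38 tcp [ 0.538  -0.1159  0.1005] F [-0.84  1.53  3.1 ] sd [0.44 0.38 0.47] gap 0.01677307710650694 10.00017061829567
stand xy 0.0364 -0.0015 phi 0.449 R 0.0838 Ftan -1.95 Frad 2.5
red (np.float64(277.85714285714283), np.float64(184.42857142857142), np.int64(7))
ball col 279.6 ball phi~ 0.427
```

Emit:
apply_moves --hand '[0.1, 0.1, 0.1]' --pt "0.0025 0 0.001" --pt "0.0024 0 0.0013" --pt "0 0 0" --roll '[0, 0, 0]'

```text
clock: 14.75
tcp_pos: [0.543, -0.1154, 0.0981]
eef_rot: [0.999, 0.052, 0.0, 0.0]
ft_force: [-0.1, 1.2, 2.2]
finger_gap: 0.0169
finger_force: 10.0
```

```bash
python3 fr.py
```

```text
clk 14.95 tcp [ 0.5429 -0.1154  0.0982] F [-0.61  1.21  1.8 ] sd [0.24 0.31 0.41] gap 0.01743506662729358 10.000104010105133
stand xy 0.0414 -0.0015 phi 0.514 R 0.0841 Ftan -1.3 Frad 1.33
red (np.float64(279.8888888888889), np.float64(184.66666666666666), np.int64(9))
ball col 281.6 ball phi~ 0.498
```

Emit:
apply_moves --hand '[0.1, 0.1, 0.1]' --pt "0.0024 0 0.0014" --pt "0.0023 0 0.0015" --pt "0 0 0" --roll '[0, 0, 0]'

```text
clock: 15.32
tcp_pos: [0.5481, -0.1149, 0.0953]
eef_rot: [0.999, 0.052, 0.001, 0.0]
ft_force: [0.7, 1.3, 2.7]
finger_gap: 0.017
finger_force: 10.0
```

```bash
python3 fr.py
```

```text
clk 15.53 tcp [ 0.5479 -0.1149  0.0954] F [0.84 1.38 1.41] sd [0.31 0.45 0.36] gap 0.016936219234292917 10.000130385160446
stand xy 0.0464 -0.0015 phi 0.583 R 0.0843 Ftan 0.05 Frad 1.72
red (np.float64(281.3333333333333), np.float64(185.44444444444446), np.int64(9))
ball col 283.5 ball phi~ 0.572
```

Emit:
apply_moves --hand '[0.1, 0.1, 0.1]' --pt "0.0016 0 0.0011" --pt "0.0016 0 0.0012" --pt "0 0 0" --roll '[0, 0, 0]'

```text
clock: 15.9
tcp_pos: [0.551, -0.1146, 0.0933]
eef_rot: [0.999, 0.052, 0.0, 0.0]
ft_force: [1.1, 1.2, 5.3]
finger_gap: 0.0171
finger_force: 10.0
```

```bash
python3 fr.py
```

```text
clk 16.1 tcp [ 0.551  -0.1145  0.0933] F [1.61 1.11 4.53] sd [0.43 0.37 0.73] gap 0.01707315195728527 10.000305622816086
stand xy 0.0495 -0.0015 phi 0.627 R 0.0843 Ftan -1.26 Frad 4.68
red (np.float64(282.75), np.float64(185.625), np.int64(8))
ball col 284.6 ball phi~ 0.612
```

Emit:
apply_moves --hand '[0.1, 0.1, 0.1]' --pt "0.0018 0 0.0009" --pt "0.0017 0 0.0011" --pt "0 0 0" --roll '[0, 0, 0]'

```text
clock: 16.48
tcp_pos: [0.554, -0.1142, 0.0911]
eef_rot: [0.999, 0.052, -0.0, -0.0]
ft_force: [0.5, 1.0, 4.6]
finger_gap: 0.017
finger_force: 10.0
```

```bash
python3 fr.py
```

```text
clk 16.68 tcp [ 0.554  -0.1142  0.0911] F [0.7  1.62 4.42] sd [0.2  0.37 0.2 ] gap 0.01724412935523489 10.000300705432892
stand xy 0.0525 -0.0015 phi 0.671 R 0.0844 Ftan -2.07 Frad 4.0
red (np.float64(284.0), np.float64(186.2), np.int64(10))
ball col 285.6 ball phi~ 0.654
```

Emit:
apply_moves --hand '[0.1, 0.1, 0.1]' --pt "0.0018 0 0.001" --pt "0.0017 0 0.0012" --pt "0 0 0" --roll '[0, 0, 0]'

```text
clock: 17.05
tcp_pos: [0.557, -0.1138, 0.0886]
eef_rot: [0.999, 0.052, -0.001, -0.0]
ft_force: [-0.0, 1.7, 4.9]
finger_gap: 0.0171
finger_force: 10.0
```

```bash
python3 fr.py
```

```text
clk 17.25 tcp [ 0.557  -0.1139  0.0887] F [-0.19  1.31  4.72] sd [0.28 0.25 0.67] gap 0.01714143559426853 10.000306963920593
stand xy 0.0555 -0.0015 phi 0.717 R 0.0845 Ftan -3.14 Frad 3.52
red (np.float64(285.09090909090907), np.float64(186.63636363636363), np.int64(11))
ball col 286.6 ball phi~ 0.695
```

Emit:
apply_moves --hand '[0.1, 0.1, 0.1]' --pt "0.0011 0 0.0007" --pt "0.0011 0 0.0007" --pt "0 0 0" --roll '[0, 0, 0]'

```text
clock: 17.62
tcp_pos: [0.5589, -0.1136, 0.0872]
eef_rot: [0.999, 0.052, -0.001, -0.0]
ft_force: [-2.4, 1.2, 3.9]
finger_gap: 0.0168
finger_force: 10.0
```

```bash
python3 fr.py; python3 - <<'E'
from cell import viewer
from h import *
p=viewer.read_camera('side')
cv2.imwrite('pics/c6.png',cv2.resize(p['image'][165:240,230:330],(800,600),interpolation=cv2.INTER_CUBIC)[:,:,::-1])
E
```

```text
clk 17.82 tcp [ 0.5589 -0.1136  0.0872] F [-2.12  0.54  3.6 ] sd [0.73 0.5  0.76] gap 0.01686231287123402 10.000229179859161
stand xy 0.0575 -0.0014 phi 0.746 R 0.0847 Ftan -3.95 Frad 1.25
red (np.float64(285.8181818181818), np.float64(186.54545454545453), np.int64(11))
ball col 287.4 ball phi~ 0.735
```

View pics/c6.png

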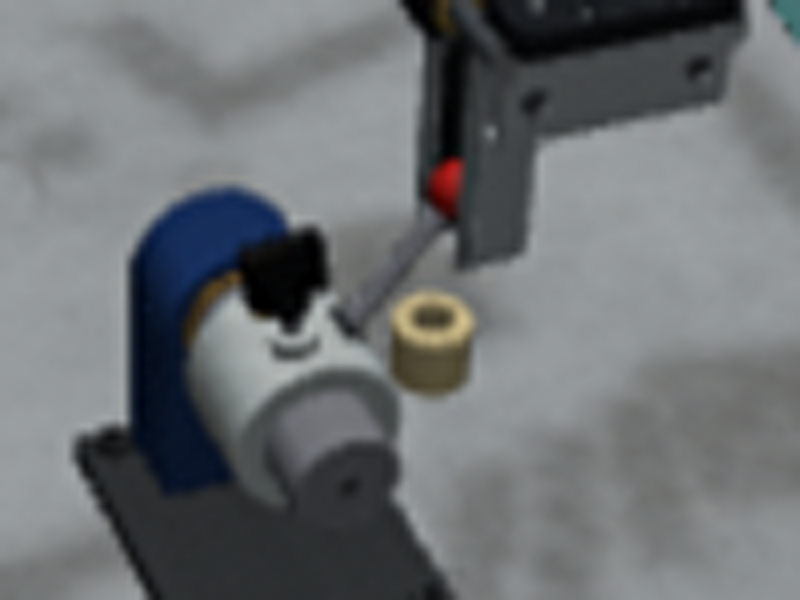

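Emit:
apply_moves --hand '[0.1, 0.1, 0.1]' --pt "0.001 0 0.0008" --pt "0 0 0" --pt "0 0 0" --roll '[0, 0, 0]'

```text
clock: 18.25
tcp_pos: [0.5601, -0.1135, 0.0864]
eef_rot: [0.999, 0.052, -0.001, -0.0]
ft_force: [-3.9, 0.2, 3.0]
finger_gap: 0.0169
finger_force: 10.0
```

```bash
python3 fr.py
```

```text
clk 18.45 tcp [ 0.5601 -0.1135  0.0864] F [-4.21  0.54  2.83] sd [0.5  0.15 0.54] gap 0.016959655201743768 10.000078976154327
stand xy 0.0586 -0.0014 phi 0.762 R 0.0849 Ftan -4.94 Frad -0.81
red (np.float64(286.0833333333333), np.float64(186.83333333333334), np.int64(12))
ball col 287.6 ball phi~ 0.74
```

The stop is felt: about 5 N tangential, rising 0.8 N/mm while the ball hardly moves. I'll ease off, release, rise and go over the wing.

Emit:
apply_moves --hand '[0.1, 0.1, 0.35, 0.35, 0.35, 0.35, 0.35, 0.35, 0.22, 0.22, 0.22, 0.22, 0.22]' --pt "-0.001 0 -0.0008" --pt "-0.001 0 -0.0008" --pt "0 0 0" --pt "0 0 0" --pt "0 0 0" --pt "0 0 -0.03" --pt "0 0 -0.03" --pt "0 0 -0.005" --pt "-0.03 0.004 0" --pt "-0.03 0.0035 0" --pt "0 0 0" --pt "0 0 0" --pt "0 0 0" --roll '[0, 0, 0, 0, 0, 0, 0, 0, 0, 0, 0, 0, 0]'

```text
clock: 20.08
tcp_pos: [0.501, -0.127, 0.153]
eef_rot: [0.999, 0.052, 0.0, -0.0]
ft_force: [0.3, 0.4, 0.5]
finger_gap: 0.0205
finger_force: 0.0
```

```bash
python3 - <<'E'
from cell import viewer,readout,finder
from h import *
from scipy.optimize import least_squares
q=[.5016,-.1182,.1042];c,sn=np.cos(q[2]),np.sin(q[2])
P={n:viewer.read_camera(n) for n in('side','top')};s=readout.read_state()
d=np.array(s['tcp_pos'])-[q[0],q[1],0];print(s['clock'],s['finger_gap'],s['ft_force'],'stand',c*d[0]+sn*d[1],-sn*d[0]+c*d[1],d[2])
b=red(P['side'],(287,187));print('ball',b)
A=np.linspace(.4,1,200);X=np.array([proj(P['side'],world(q,[ball(a-.785)]))[0] for a in A])+[-.16,-.45]
print('phi',A[np.argmin(np.hypot(*(X-b[:2]).T))],np.hypot(*(X-b[:2]).T).min())
for n in P: print(n,[(round(e['score'],2),np.round(e['position'],1).tolist(),int(e['mask'].sum())) for e in finder.trace(P[n],'shank')])
for th in(-.15,-.05,.05): print(th,proj(P['side'],world(q,[[.058*np.sin(th),-.009,.08+.058*np.cos(th)]]))[0])
im=P['side']['image'];a=cv2.resize(im[155:230,230:330],(800,600),interpolation=cv2.INTER_CUBIC)
cv2.imwrite('pics/c7.png',a[:,:,::-1])
E
```

```text
20.175 0.020519470831280202 [ 0.96872828 -0.40693819  0.15967927] stand -0.0019630363838041426 -0.008700525958298769 0.1530131210305197
ball (np.float64(285.94444444444446), np.float64(186.55555555555554), np.int64(18))
phi 0.6592964824120603 0.920220688673374
side [(0.57, [151.8, 260.6], 325), (0.41, [265.1, 200.0], 113)]
top [(0.44, [358.4, 280.4], 127)]
-0.15 [264.0030873  197.83704647]
-0.05 [266.27630495 197.13783446]
0.05 [268.54755007 196.63147468]
```

View pics/c7.png

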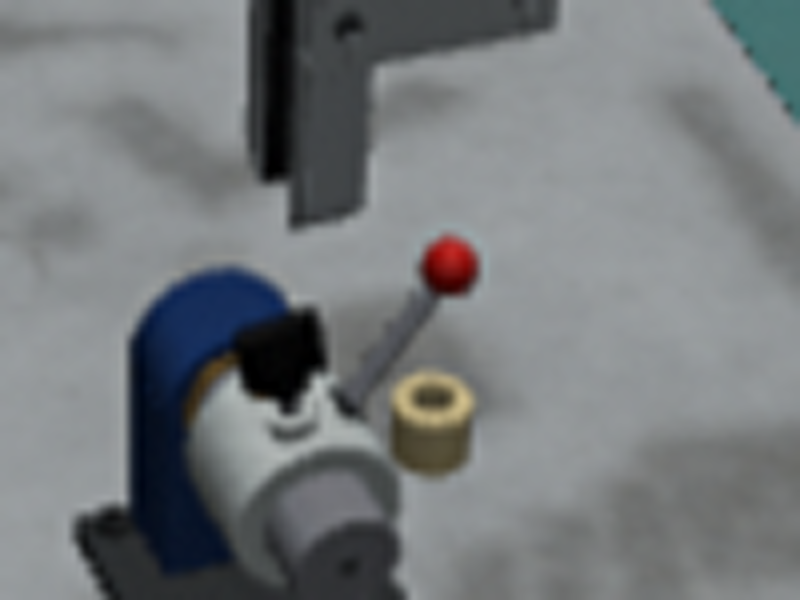

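Emit:
apply_moves --hand '[0.22, 0.22, 0.22, 0.22, 0.22, 0.22]' --pt "-0.005 0 0.01" --pt "0 0 0.015" --pt "0 0 0.015" --pt "0 0 0.01" --pt "0 0 0.01" --pt "0 0 0" --roll '[0, 0, 0, 0, 0, 0]' --newtons 10

```text
clock: 21.02
tcp_pos: [0.4943, -0.1278, 0.0925]
eef_rot: [0.999, 0.052, -0.001, -0.0]
ft_force: [0.1, 0.9, -0.1]
finger_gap: 0.0212
finger_force: 0.0
```

Emit:
apply_moves --hand '[0.05, 0.05, 0.05, 0.05]' --pt "0 0 0" --pt "0 0 0" --pt "0 0 0" --pt "0 0 0" --roll '[0, 0, 0, 0]'

```text
clock: 21.52
tcp_pos: [0.4954, -0.1292, 0.0937]
eef_rot: [0.999, 0.051, 0.001, 0.001]
ft_force: [0.8, -5.0, 0.7]
finger_gap: 0.0076
finger_force: 10.0
```

```bash
cat > tq.py <<'E'
from cell import viewer,readout
from h import *
F=[];T=[]
for i in range(4):
    p=viewer.read_camera('side');s=readout.read_state();F.append(s['ft_force']);T.append(s['torque'])
r=s['eef_rot'];psi=2*np.arctan2(r[1],r[0])
q=[.5016,-.1182,.1042];c,sn=np.cos(q[2]),np.sin(q[2]);d=np.array(s['tcp_pos'])-[q[0],q[1],0]
print(round(s['clock'],2),'stand',(c*d[0]+sn*d[1]).round(4),(-sn*d[0]+c*d[1]).round(4),d[2].round(4),'turn',(.1042-psi).round(3),'F',np.mean(F,0).round(2),'T',np.mean(T,0).round(3),'sd',np.std(T,0).round(3),'gap',s['finger_gap'].__round__(4),'grip',s['finger_force'],'q7',s['qpos'][6].round(2))
b=red(p,(287,187));print('ball',b)
E
python3 tq.py
```

```text
21.73 stand -0.0074 -0.0103 0.0937 turn 0.001 F [ 0.53 -5.26  0.32] T [-1.254 -0.125 -0.054] sd [0.02  0.015 0.026] gap 0.0082 grip 9.999743476510048 q7 -1.24
ball (np.float64(285.7894736842105), np.float64(186.57894736842104), np.int64(19))
```

Emit:
apply_moves --hand '[0.05, 0.05, 0.05, 0.05, 0.05, 0.05, 0.05]' --pt "0 0.0014 0" --pt "0 0 0.0004" --pt "0 0 0.0004" --pt "0 0 0.0004" --pt "0 0 0.0004" --pt "0 0 0.0004" --pt "0 0 0" --roll '[0, 0.12, 0.12, 0.12, 0.12, 0.12, 0]'

```text
clock: 22.6
tcp_pos: [0.4956, -0.1295, 0.0914]
eef_rot: [0.97, -0.245, 0.001, 0.0]
ft_force: [2.3, -4.9, -0.6]
finger_gap: 0.0091
finger_force: 10.2
```

```bash
python3 tq.py
```

```text
22.8 stand -0.0072 -0.0106 0.0914 turn 0.599 F [ 1.23 -4.16 -0.01] T [-0.746 -0.395  0.05 ] sd [0.018 0.043 0.015] gap 0.0087 grip 10.151731201331131 q7 -1.68
ball (np.float64(285.94444444444446), np.float64(186.55555555555554), np.int64(18))
```

Emit:
apply_moves --hand '[0.05, 0.05, 0.05, 0.05, 0.05, 0.05, 0.05]' --pt "0.0008 0.0008 0" --pt "0 0 0.0004" --pt "0 0 0.0004" --pt "0 0 0.0004" --pt "0 0 0.0004" --pt "0 0 0.0004" --pt "0 0 0" --roll '[0, 0.12, 0.12, 0.12, 0.12, 0.12, 0]'

```text
clock: 23.68
tcp_pos: [0.4954, -0.1296, 0.0893]
eef_rot: [0.854, -0.52, -0.0, -0.0]
ft_force: [1.2, -1.4, 2.6]
finger_gap: 0.0101
finger_force: 10.2
```

```bash
python3 tq.py
```

```text
23.88 stand -0.0074 -0.0107 0.0893 turn 1.198 F [ 1.   -0.98  2.01] T [ 0.085 -0.397  0.01 ] sd [0.079 0.026 0.013] gap 0.01 grip 10.164720879402012 q7 -2.11
ball (np.float64(285.94444444444446), np.float64(186.55555555555554), np.int64(18))
```

Emit:
apply_moves --hand '[0.05, 0.05, 0.05]' --pt "0 0 0.0001" --pt "0 0 0.0001" --pt "0 0 0" --roll '[0.05, 0.05, 0]'

```text
clock: 24.25
tcp_pos: [0.4953, -0.1297, 0.0891]
eef_rot: [0.826, -0.563, -0.0, -0.0]
ft_force: [0.1, 1.5, 3.7]
finger_gap: 0.0097
finger_force: 10.3
```

```bash
python3 tq.py
```

```text
24.45 stand -0.0075 -0.0108 0.0891 turn 1.3 F [0.89 2.85 3.73] T [ 0.761 -0.386  0.049] sd [0.034 0.027 0.025] gap 0.0099 grip 10.379743538796902 q7 -2.19
ball (np.float64(285.77777777777777), np.float64(186.72222222222223), np.int64(18))
```

Emit:
apply_moves --hand '[0.05, 0.05, 0.05]' --pt "-0.0006 -0.0004 -0.0002" --pt "0 0 0" --pt "0 0 0" --roll '[0.04, 0.04, 0]'

```text
clock: 24.82
tcp_pos: [0.4951, -0.1297, 0.089]
eef_rot: [0.803, -0.596, -0.0, 0.0]
ft_force: [0.1, 1.6, 0.7]
finger_gap: 0.0102
finger_force: 10.0
```

```bash
python3 tq.py
```

```text
25.02 stand -0.0076 -0.0108 0.0891 turn 1.38 F [ 1.08  0.87 -0.41] T [ 0.484 -0.404  0.077] sd [0.012 0.017 0.034] gap 0.0105 grip 10.070355667266995 q7 -2.25
ball (np.float64(285.77777777777777), np.float64(186.72222222222223), np.int64(18))
```

Emit:
apply_moves --hand '[0.05, 0.05, 0.05]' --pt "0 0 0" --pt "0 0 0" --pt "0 0 0" --roll '[0.04, 0, 0]'

```text
clock: 25.4
tcp_pos: [0.4952, -0.1297, 0.0891]
eef_rot: [0.791, -0.612, -0.0, 0.0]
ft_force: [1.1, 0.4, -3.4]
finger_gap: 0.0102
finger_force: 9.8
```

```bash
python3 tq.py
```

```text
25.6 stand -0.0075 -0.0107 0.0891 turn 1.42 F [ 1.1   0.66 -3.5 ] T [ 0.411 -0.41   0.049] sd [0.042 0.034 0.017] gap 0.0098 grip 9.808097511995584 q7 -2.28
ball (np.float64(285.63157894736844), np.float64(186.73684210526315), np.int64(19))
```

Emit:
apply_moves --hand '[0.22, 0.22, 0.22, 0.22, 0.22, 0.22, 0.22, 0.22, 0.22, 0.22]' --pt "0 0 0" --pt "0 0 0" --pt "0 0 -0.02" --pt "0 0 -0.03" --pt "0 0 -0.04" --pt "0 0 -0.04" --pt "0 0 -0.04" --pt "0 -0.04 -0.03" --pt "0 0 0" --pt "0 0 0" --roll '[0, 0, 0, 0, 0, 0, 0, 0, 0, 0]'

```text
clock: 26.85
tcp_pos: [0.5328, -0.12, 0.2886]
eef_rot: [0.791, -0.612, -0.001, 0.001]
ft_force: [-0.6, 0.0, -0.5]
finger_gap: 0.021
finger_force: 0.0
```

```bash
python3 tq.py; python3 - <<'E'
from cell import viewer,finder
from h import *
q=[.5016,-.1182,.1042]
p=viewer.read_camera('side')
a=cv2.resize(p['image'][180:220,245:295],(750,600),interpolation=cv2.INTER_CUBIC)
th=-.09;er=np.array([np.sin(th),0,np.cos(th)]);et=np.array([np.cos(th),0,-np.sin(th)]);ey=np.array([0,1.,0])
for g,col in((1.1,(255,0,0)),(1.4,(0,255,0))):
  # clockwise from outside: length dir from +x toward -y
  L=np.cos(g)*et-np.sin(g)*ey;N=np.sin(g)*et+np.cos(g)*ey
  C=np.array([0,-.009,.08])+(.058-.0035*g+.011)*er
  X=[C+i*.013*L+j*.004*N for i,j in((1,1),(1,-1),(-1,-1),(-1,1))]
  U=(proj(p,world(q,X))+[-.16+.5,-.45+.5]-[245,180])*15
  cv2.polylines(a,[U.round().astype(int).reshape(-1,1,2)],True,col,1)
cv2.imwrite('pics/c8.png',a[:,:,::-1])
E
```

```text
27.05 stand 0.0309 -0.005 0.2885 turn 1.422 F [-0.27  0.3   0.11] T [ 0.112 -0.02   0.018] sd [0.027 0.011 0.029] gap 0.0207 grip 0.0 q7 -2.47
ball (np.float64(285.0), np.float64(186.35), np.int64(20))
```

View pics/c8.png

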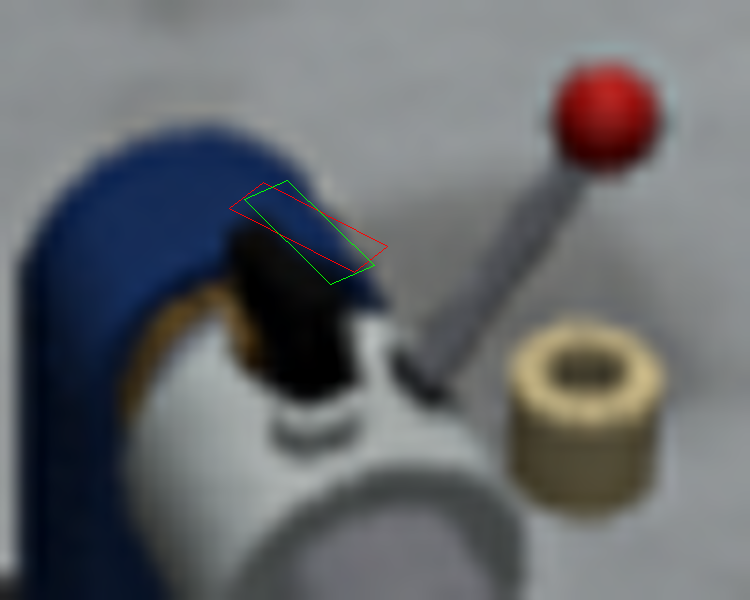

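```bash
python3 - <<'E'
from cell import viewer
from h import *
q=[.5016,-.1182,.1042]
p=viewer.read_camera('side');S=8
a=cv2.resize(p['image'][190:214,254:276],None,fx=S,fy=S,interpolation=cv2.INTER_CUBIC)
m=(a.max(2)<45);n,l,st,_=cv2.connectedComponentsWithStats(m.astype(np.uint8));k=1+st[1:,4].argmax();m=(l==k);print(st[k])
out=[]
for th in(-.12,-.05):
 er=np.array([np.sin(th),0,np.cos(th)]);et=np.array([np.cos(th),0,-np.sin(th)]);ey=np.array([0,1.,0])
 for g in np.arange(.9,1.85,.05):
  L=np.cos(g)*et-np.sin(g)*ey;N=np.sin(g)*et+np.cos(g)*ey
  C=np.array([0,-.009,.08])+(.058-.0035*g)*er
  X=[C+i*.013*L+j*.004*N+k*.011*er for i in(1,-1) for j in(1,-1) for k in(1,-1)]
  U=(proj(p,world(q,X))+.5-[254,190])*S
  b=0
  for du in range(-24,25,2):
   for dv in range(-8,33,2):
    z=np.zeros(m.shape,np.uint8);cv2.fillConvexPoly(z,cv2.convexHull((U+[du,dv]).round().astype(np.int32)),1)
    iou=(m&(z>0)).sum()/(m|(z>0)).sum()
    if iou>b:b=iou;o=(du/S,dv/S)
  out.append((round(b,3),round(g,2),th,o))
for o in out:print(o)
E
```

```text
[   0   38  123   95 4903]
(np.float64(0.618), np.float64(0.9), -0.12, (-1.75, 1.75))
(np.float64(0.63), np.float64(0.95), -0.12, (-1.5, 1.75))
(np.float64(0.646), np.float64(1.0), -0.12, (-1.5, 1.75))
(np.float64(0.658), np.float64(1.05), -0.12, (-1.25, 1.75))
(np.float64(0.676), np.float64(1.1), -0.12, (-1.5, 1.5))
(np.float64(0.688), np.float64(1.15), -0.12, (-1.25, 1.5))
(np.float64(0.702), np.float64(1.2), -0.12, (-1.0, 1.75))
(np.float64(0.709), np.float64(1.25), -0.12, (-1.0, 1.75))
(np.float64(0.713), np.float64(1.3), -0.12, (-1.25, 1.5))
(np.float64(0.716), np.float64(1.35), -0.12, (-1.25, 1.5))
(np.float64(0.72), np.float64(1.4), -0.12, (-1.25, 1.25))
(np.float64(0.721), np.float64(1.45), -0.12, (-1.25, 1.25))
(np.float64(0.715), np.float64(1.5), -0.12, (-1.25, 1.0))
(np.float64(0.704), np.float64(1.55), -0.12, (-1.0, 1.25))
(np.float64(0.671), np.float64(1.6), -0.12, (-1.0, 1.25))
(np.float64(0.633), np.float64(1.65), -0.12, (-1.25, 0.75))
(np.float64(0.589), np.float64(1.7), -0.12, (-1.5, 0.5))
(np.float64(0.545), np.float64(1.75), -0.12, (-1.5, 0.75))
(np.float64(0.5), n
[... 443 characters left out ...]
(np.float64(0.709), np.float64(1.25), -0.05, (-2.5, 2.0))
(np.float64(0.71), np.float64(1.3), -0.05, (-2.75, 1.75))
(np.float64(0.72), np.float64(1.35), -0.05, (-2.75, 1.5))
(np.float64(0.723), np.float64(1.4), -0.05, (-2.75, 1.5))
(np.float64(0.722), np.float64(1.45), -0.05, (-2.75, 1.25))
(np.float64(0.72), np.float64(1.5), -0.05, (-2.75, 1.25))
(np.float64(0.703), np.float64(1.55), -0.05, (-2.5, 1.25))
(np.float64(0.679), np.float64(1.6), -0.05, (-2.5, 1.25))
(np.float64(0.643), np.float64(1.65), -0.05, (-2.5, 1.25))
(np.float64(0.604), np.float64(1.7), -0.05, (-2.5, 1.25))
(np.float64(0.566), np.float64(1.75), -0.05, (-2.75, 1.0))
(np.float64(0.521), np.float64(1.8), -0.05, (-3.0, 0.75))
```

The crop shows the wing, from about (235,230) to (350,390), turned and sunk. The fit gives about 1.4 rad, which is inside the snug range. The ball is still resting in place and the hand is clear, so I'm handing in.

```bash
python3 -c "
from cell import ticket
print(ticket.close_job())"
```

```text
the job is handed in; nothing more can be done
None
```

I turned the collar until its nose met the stop (about 5 N felt at the ball, under the 6.5 N limit), let go of the lever, tightened the thumb screw to about 1.4 rad (snug is 1.25 to 1.5), and handed the job in at about 27 s; the hand-in returned no verdict, and the screw angle comes from the hand's roll and an image fit, since the torque readings were too noisy to confirm tightness.

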